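Start the pellet gauge and click the specimen carriage into its notch

TASK

Start a reading on the pellet gauge: on the control box press the large round key, then the long bar key, then the small round key, one at a time and each fully down, before you move the specimen carriage. Then take the carriage by its upright black grip and slide it along its rods until its spring ball clicks into the notch at the gauge head, without running on past the notch. Finish while still gripping the carriage at rest in the notch, and leave everything else on the desk where it stands.

Things in the scene. Friction and masses are not known exactly. Their poses are not given: they have to be found in the camera images.
- key_large_top (a point): centre of the top face of the large round key (grey cap, 34 mm across) in its black 50 x 46 mm bezel. The three keys stand in a row across the control box, 58 mm apart, in an order that changes. A cap stands 9 mm proud of its bezel; its top lies 55 mm above the desk. Axes: z up, y along the row
- key_bar_top (a point): centre of the top face of the long bar key (grey cap, 42 mm along its x by 14 mm along its y); otherwise as the large key
- key_small_top (a point): centre of the top face of the small round key (grey cap, 18 mm across); otherwise as the large key
- key_large (a joint): how far the large round key is pressed: 0 up, 0.006 m fully down. A spring returns it; it starts to move at about 1.2 N and is fully down at about 4 N. It counts as pressed beyond 0.0045 m, the other keys up
- key_bar (a joint): the same for the long bar key
- key_small (a joint): the same for the small round key
- console: off-white control box fixed to the desk, 130 mm (x) by 190 mm (y), 38 mm high, origin under its centre. The keys are on its top, centres 20 mm to the -x side of its middle; a display ridge 57 mm high and 34 mm wide runs along its +x side, its middle 65 mm from the row of keys
- bed: grey bed of the gauge stage, fixed to the desk, 300 mm long in its y, from 60 mm on the -x side to 110 mm on the +x side of its origin, 12 mm thick; two steel rods run along y between 46 mm high end blocks (the blocks' middles at y = -142 and +142 mm). z = 0 is the desk
- stage_grip (a point): point to pinch on the carriage's grip, an upright black post 20 mm (x) by 16 mm (y, the sliding direction), from 44 to 92 mm above the desk; this point is on its axis at 78 mm. The carriage block under it is aluminium, 90 mm (x) by 55 mm (y), 20 to 44 mm above the desk, its middle 28 mm to the +x side of the grip. Axes: y is the direction of sliding towards the notch, z up
- stage_ball (a point): centre of the spring ball (steel, 10 mm across, in a brass barrel) at the carriage's +x side, 34 mm above the desk; 88 mm to the +x side of the grip, level with it along y. Between grip and ball a dark specimen disc (26 mm across, top at 54 mm) lies on the carriage, 50 mm from the grip's axis
- notch (a point): middle of the notch between two upright steel pins (10 mm across, 17 mm apart along y, tops 34 mm high) on the gauge head. The ball is home when stage_ball is level with this point along this point's y (the sliding direction), within 3 mm; across (x) they stay about 7 mm apart. At the start it lies 60 to 160 mm ahead of the ball
- head: gauge head: off-white block 30 x 44 mm, its cap 68 mm above the desk, clamped at some place along the +x side of the bed, the notch pins on its carriage side. Origin: on the bed, level with the notch along y. The ball meets the first pin about 15 mm before home, needs some 5 to 10 N along y to ride over it, drops in 6 to 1 mm before home; the same push would carry it over the second pin. Plain sliding takes about 1 N
- jar: A bystander: leave it alone. glass specimen jar with lid, 64 mm wide, 85 mm tall, left of the control box; origin under its middle
- brush: A bystander: leave it alone. hand brush lying to the right of the stage, about 0.2 m long; origin under its middle
- weight: A bystander: leave it alone. steel knob weight, 36 mm wide, 46 mm tall, in the gap between control box and stage; origin under its middle
- crucible: A bystander: leave it alone. small white ceramic cup, 52 mm wide, 32 mm tall, beyond the gap between control box and stage; origin under its middle
- stage (a joint): how far the specimen carriage has slid along the rods, from 0 (its near stop) to 0.19 m (far stop), growing towards and past the notch; it starts between 0 and 0.03

How it is judged:
On the way, in this order (a step that is already met when the one before it is completed fails the run):
1. the large round key is pressed fully down, alone, carriage not yet moved up (value of joint key_large above 0.0045 m and y of stage_ball in the frame of notch below -0.04 m and value of joint each of key_bar, key_small below 0.002 m), for 0.05 s.
2. then the long bar key, alone (value of joint key_bar above 0.0045 m and y of stage_ball in the frame of notch below -0.04 m and value of joint each of key_large, key_small below 0.002 m), for 0.05 s.
3. then the small round key, alone (value of joint key_small above 0.0045 m and y of stage_ball in the frame of notch below -0.04 m and value of joint each of key_large, key_bar below 0.002 m), for 0.05 s.
4. the carriage is gripped and its ball is in the notch (y of stage_ball in the frame of notch between -0.003 and 0.003 m and contact force between stage and the fingers above 8 N), for 0.3 s.
At the end, for the whole second after the job is handed in: The carriage rests with its ball within 3 mm of the notch's middle along the rods, slower than 10 mm/s, gripped by the fingers (contact over 8 N); all keys are up again (all of step 4 and linear speed of stage below 0.01 m/s and value of joint each of key_large, key_bar, key_small below 0.002 m); the arm keeps its last pose, push and grip.
It fails at once if the carriage runs past the notch (its ball more than 10 mm beyond the middle) (y of stage_ball in the frame of notch above 0.01 m).
It fails at once if two keys are down together (value of joint each of key_large, key_bar above 0.003 m or value of joint each of key_large, key_small above 0.003 m or value of joint each of key_bar, key_small above 0.003 m).
It fails at once if a bystander is moved by more than 30 mm (distance of any of jar, brush, weight, crucible from where it was at the start of the episode above 0.03 m).
It also fails if it takes over 64 s, if anything falls off the work surface, if the arm or the gripper's body presses on something with over 40 N, if the wrist force passes 120 N, or if a joint passes its speed limit or range.

ROBOT

A 6-joint arm with a two-finger parallel gripper is mounted at the origin on the work surface. World frame = base frame: x ahead of the robot, y to its left, z up, the work surface at z = 0. Lengths are in m, angles in rad, forces in N, time in s.
With the tool pointing down it reaches from about 0.375 to 0.975 m from the base axis. Payload 3.8 kg.
Tool frame: the origin (TCP) lies midway between the tips of the shut fingers; the grasp point (between the pads) lies 19 mm behind it; z points along the fingers, y is the line along which they close (so a half turn about z gives the same grasp; the last joint's range is limited). The gripper opens to 88 mm and grips with 3 to 60 N. Pads are 18 mm wide; open, the fingers measure 123 mm over their backs; the gripper's body (75 mm by 187 mm) begins 45 mm behind the grasp point.
Start: joints at [-1.194, 0.264, 1.604, -0, 1.274, -0.037], TCP at [0.271, -0.618, 0.239] pointing down, gripper open.
Joint ranges: [-2.63, 2.63], [-0.94, 2.18], [0.31, 2.57], [-1.31, 4.45], [0, 2.66], [-2.55, 2.55]. Speed limits (rad/s): [2.57, 2.57, 3.14, 3.14, 3.14, 3.14].

INTERFACE

Orientations are given as a rotation vector (axis times angle).
In Python, from cell import manip, inverse_kinematics, cams, order gives the robot as it stands. Calls block until the motion is done:
- manip.move_pose(position, orientation): joint-space move of the TCP to a pose.
- manip.move_linear(position, rate=0.15, rot=None): straight line of the TCP; rot=None keeps the orientation; rate is the mean speed in m/s.
- manip.set_joints(angles): joint-space move.
- manip.set_gripper(opening, force=None): finger opening in m; force is the grip in N (None keeps the last); returns when the fingers have stopped.
- manip.dwell(seconds).
- inverse_kinematics(position, orientation): joint angles nearest the present ones, or None.
- manip.state(): the state.
- cams.capture(name): name is "scene" or "top"; returns a dict with "image" (384x512x3 uint8, blue, green, red), "z_map" (384x512 float32, m along the optical axis (not along the pixel's ray), 0 where there is no reading), "intrinsics" (3x3 intrinsics, pixels), "position" and "orientation" of the camera in the world. Camera axes: x right, y down, z forward; pixel columns grow to the right and rows downward; lengths in m; the calibration is good to about 2 mm. A picture is of the moment at which its call begins.
A pose or a line that the arm cannot do raises manip.IKError and nothing moves.
- order.close_job(): hands the job in; it is judged then, once.
The state is a dict: "clock": time; "joint_pos": joint angles; "joint_velocities": joint speeds; "tau": joint torques, N m; "tool_pos": TCP position; "tcp_rot": TCP orientation; "contact_force": force on the tool from outside, world axes, zero at the start; "moment": the same for the moment, N m; "gripper_width": finger opening in m; "grasp_force": force on a finger pad.
Only numpy, scipy, OpenCV 4.12 (cv2) and the standard library are available. Lean on these libraries where they do the work, as an engineer would, in place of code of your own. Each camera call takes 0.05 s, during which the arm holds its last target. There are 200 camera calls.

## Working session

There is one attempt and no reset: what is moved stays moved. The work goes in short steps, each a Python script; the robot and the scene stay as the last script left them, time stands still between calls to the robot, and variables do not carry over. Pictures are saved under pics/ and viewed, at most 10 in all, crops included, and the job is handed in when it is done.

```bash
mkdir -p pics; ls; cat > h.py <<'E'
import numpy as np, cv2
from scipy.spatial.transform import Rotation as R
from cell import manip, inverse_kinematics, cams, order
def cap(n):
    c=cams.capture(n); o=np.array(c["orientation"],float)
    c["R"]=o if o.shape==(3,3) else R.from_rotvec(o).as_matrix() if o.size==3 else R.from_quat(o).as_matrix()
    return c
def px(c,u,v,z=None,):
    K=np.array(c["intrinsics"]); r=c["R"]@np.linalg.solve(K,[u,v,1.]); p=np.array(c["position"])
    s=c["z_map"][int(round(v)),int(round(u))] if z is None else (z-p[2])/r[2]
    return p+s*r
E
python3 - <<'E'
from h import *
for n in("top","scene"):
    c=cap(n); cv2.imwrite(f"pics/{n}0.png",cv2.resize(c["image"],(800,600),interpolation=cv2.INTER_CUBIC)); np.savez(f"{n}0.npz",**c); print(n,c["position"],c["orientation"],c["intrinsics"])
print(manip.state())
E
```

```text
pics
top [0.49799477 0.03784612 1.19721158] [-2.16913777  2.17483375 -0.1302552 ] [[375.13438848   0.         247.77362394]
 [  0.         375.13438848 187.70084287]
 [  0.           0.           1.        ]]
scene [ 1.40633584 -0.83172254  0.91899235] [-2.08923936 -0.79344281  0.42679356] [[488.13017089   0.         252.07898499]
 [  0.         488.13017089 195.47386051]
 [  0.           0.           1.        ]]
{'clock': 0.1, 'joint_pos': array([-1.19388644e+00,  2.64639626e-01,  1.60518752e+00, -2.66666769e-05,
        1.27372210e+00, -3.68929718e-02]), 'joint_velocities': array([-1.97680532e-03, -8.31919341e-04, -4.42987655e-03,  6.28510150e-05,
       -7.83708008e-04, -1.13796405e-03]), 'tau': array([ 3.81213786e-04, -5.03617179e+01, -3.58071828e+01,  7.31766969e-02,
        2.33261642e-02, -5.46534807e-05]), 'tool_pos': array([ 0.27117775, -0.61744896,  0.23756521]), 'tcp_rot': array([-3.07270362e+00, -6.44989130e-01,  5.59112119e-04]), 'contact_force': array([0.23298916, 0.49678601, 0.06676472]), 'moment': array([ 0.05242836, -0.00381725, -0.03553608]), 'grasp_force': 0.0, 'gripper_width': 0.0878038541139776}
```

View pics/top0.png

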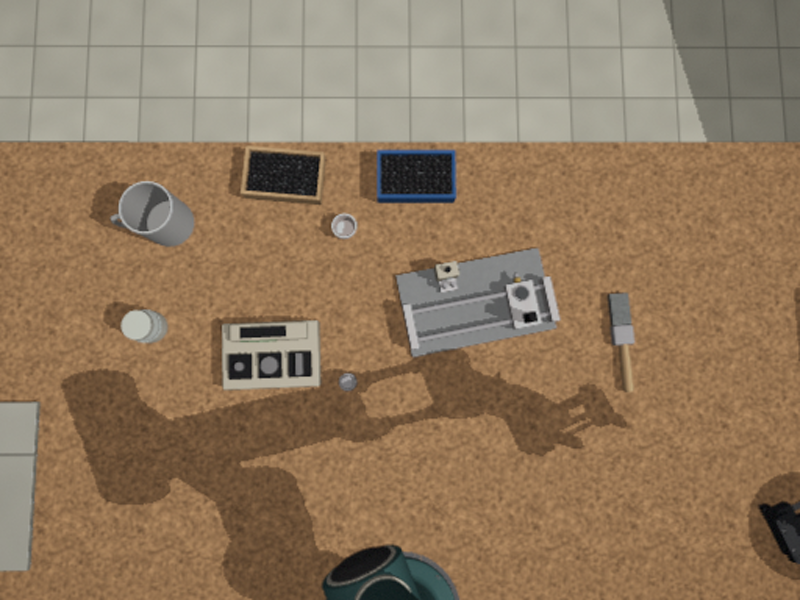

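View pics/scene0.png

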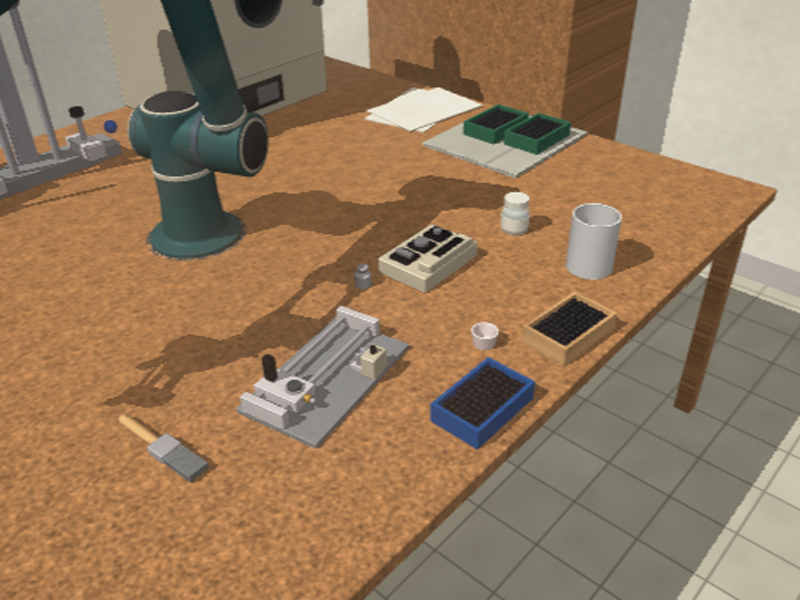

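The top view shows the console at (270,355), with keys left to right: small (240,366), large (269,366), bar (299,364). The stage is at (478,302), with its grip at (530,317), ball near (517,279) and head near (447,275). I'll enlarge both.

```bash
python3 - <<'E'
import numpy as np, cv2
im=np.load("top0.npz")["image"]
a=im[200:252,136:212]; b=im[155:230,250:360]
cv2.imwrite("pics/ca.png",cv2.resize(a,None,fx=10,fy=10,interpolation=cv2.INTER_CUBIC))
cv2.imwrite("pics/cb.png",cv2.resize(b,None,fx=7,fy=7,interpolation=cv2.INTER_CUBIC))
E
```

```text
(no output)
```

View pics/ca.png

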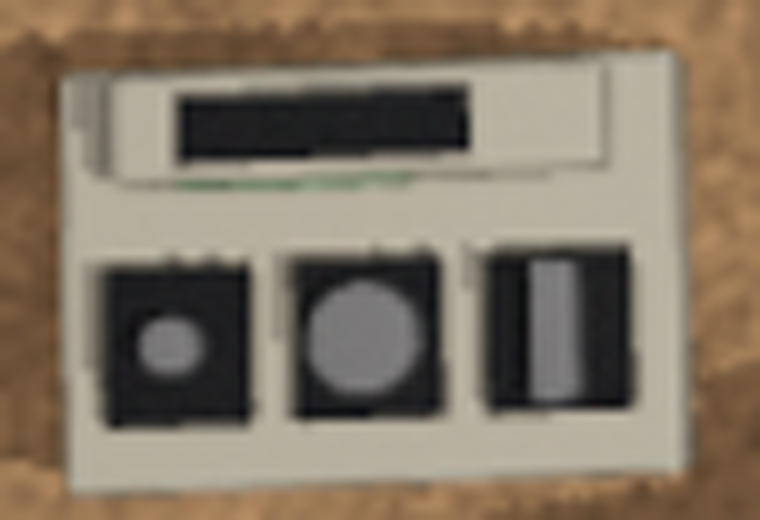

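View pics/cb.png

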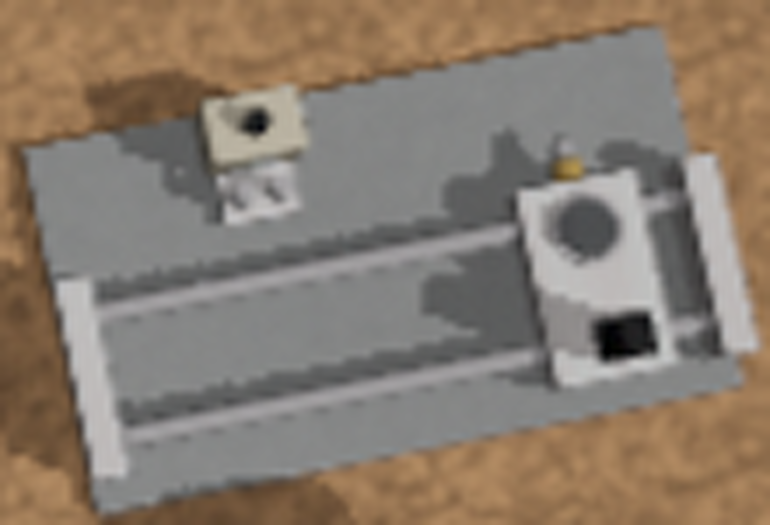

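Crop A shows key centres at small (171,346), large (363,337) and bar (555,330). Crop B shows bed corners (25,147), (660,27), (745,383), (100,513), grip top near (632,335), ball near (563,147), and pins near (242,190) and (272,185).

```bash
python3 - <<'E'
from h import *
c=dict(np.load("top0.npz"))
A=lambda u,v:((u+.5)/10-.5+136,(v+.5)/10-.5+200)
B=lambda u,v:((u+.5)/7-.5+250,(v+.5)/7-.5+155)
np.set_printoptions(precision=4,suppress=True)
k={n:px(c,*A(*p),.055) for n,p in dict(small=(171,346),large=(363,337),bar=(555,330)).items()}
for n,p in k.items(): print(n,p,px(c,*A(*dict(small=(171,346),large=(363,337),bar=(555,330))[n])))
print(np.linalg.norm(k["small"]-k["large"]),np.linalg.norm(k["bar"]-k["large"]))
d=k["small"]-k["bar"]; print("console yaw",np.arctan2(-d[0],d[1]))
C=[px(c,*B(*p),.012) for p in[(25,147),(660,27),(745,383),(100,513)]]  # +x+y, +x-y, -x-y, -x+y
for i in range(4): print("side",np.linalg.norm(C[i]-C[(i+1)%4]))
d=(C[0]-C[1])+(C[3]-C[2]); y=d/np.linalg.norm(d); x=np.array([y[1],-y[0],0]); print("stage yaw",np.arctan2(y[1],y[0])-np.pi/2)
m=np.mean(C,0); o=m-.025*x; print("bed origin",o)
for n,p,z in[("gripTop",(636,335),.092),("ball",(563,147),.034),("pin1",(242,190),.034),("pin2",(272,185),.034),("disc",(585,225),.054),("headcap",(255,125),.068),("blockTopL",(518,192),.044),("blockTopR",(632,172),.044),("blockBR",(672,365),.044),("blockBL",(560,388),.044)]:
    q=px(c,*B(*p),z); r=px(c,*B(*p)); print(n,q,"zmeas",r[2],"bed xy",(q-o)@x,(q-o)@y)
E
```

```text
small [0.481  0.3106 0.055 ] [0.4809 0.3109 0.0538]
large [0.4835 0.2529 0.055 ] [0.4834 0.2534 0.0526]
bar [0.4854 0.1951 0.055 ] [0.4853 0.1954 0.0528]
0.057717229469566936 0.05780324100340431
console yaw 0.03803058348187763
side 0.2971721726766809
side 0.16694971171894732
side 0.2982961722475943
side 0.16916381067781627
stage yaw 0.19049507692041479
bed origin [ 0.5853 -0.1617  0.012 ]
gripTop [ 0.5728 -0.2502  0.092 ] zmeas 0.09431526506471188 bed xy -0.029094305844749275 -0.08453747014200938
ball [ 0.6612 -0.235   0.034 ] zmeas 0.03734918655812214 bed xy 0.06060302343004953 -0.08635923280079409
pin1 [ 0.642  -0.0906  0.034 ] zmeas 0.04324650136043173 bed xy 0.06911550278623226 0.05902648475663146
pin2 [ 0.6443 -0.1041  0.034 ] zmeas 0.03790320323681584 bed xy 0.06875510622478578 0.04538927231947125
disc [ 0.6238 -0.2391  0.054 ] zmeas 0.05679516464850565 bed xy 0.02310679716332348 -0.08327464719870659
headcap [ 0.6663 -0.0929  0.068 ] zmeas 0.06854251767999475 bed xy 0.0925089433789459 0.05217620009509211
blockTopL [ 0.6397 -0.2121  0.044 ] zmeas 0.04633503470214695 bed xy 0.04381100236561361 -0.059796239529496205
blockTopR [ 0.6485 -0.2631  0.044 ] zmeas 0.04049609068107074 bed xy 0.04285537361395588 -0.11154137991707463
blockBR [ 0.5628 -0.2782  0.044 ] zmeas 0.013056518137873674 bed xy -0.04425290279192252 -0.11016138833062333
blockBL [ 0.5528 -0.2285  0.044 ] zmeas 0.01566502211767551 bed xy -0.04464546300161032 -0.05939901002530321
```

```bash
cat >> h.py <<'E'
def down(yaw): return (R.from_euler('z',yaw)*R.from_euler('x',np.pi)).as_rotvec()
def press(x,y,rot):
    manip.move_pose([x,y,.085],rot); manip.move_linear([x,y,.058],rate=.1)
    f0=np.array(manip.state()["contact_force"])[2]
    for z in np.arange(.0555,.0445,-.001):
        manip.move_linear([x,y,z],rate=.02); s=manip.state(); f=s["contact_force"][2]-f0
        print(round(z,4),round(float(s["tool_pos"][2]),4),round(float(f),2),end=" | ")
        if f>6.5: break
    manip.dwell(.15); print("held",manip.state()["contact_force"][2]-f0,manip.state()["clock"])
    manip.move_linear([x,y,.085],rate=.12)
E
python3 - <<'E'
from h import *
for w in(.038,.038+np.pi,.038-np.pi/2): print(w,inverse_kinematics([.4835,.2529,.085],down(w)))
manip.set_gripper(0)
rot=down(.038)
press(.4835,.2529,rot); 
c=cap("top"); cv2.imwrite("pics/t1.png",c["image"])
print(manip.state()["clock"],manip.state()["tool_pos"],manip.state()["gripper_width"])
E
```

```text
0.038 [ 4.36276009e-01  1.68569716e-01  2.02472282e+00 -8.88178420e-16
  9.48300113e-01  1.96907234e+00]
3.179592653589793 [ 0.43627601  0.16856972  2.02472282  0.          0.94830011 -1.17252032]
-1.5327963267948965 None
0.0555 0.0558 -0.66 | 0.0545 0.0549 0.35 | 0.0535 0.0538 1.58 | 0.0525 0.0527 0.55 | 0.0515 0.0517 2.14 | 0.0505 0.0507 3.0 | 0.0495 0.0497 3.93 | 0.0485 0.0493 7.69 | held 7.815291126219802 7.175
7.6833 [0.48237969 0.25234381 0.08386773] 0.0007973607933678174
```

```bash
python3 - <<'E'
from h import *
rot=down(.038)
press(.4854,.1951,rot); press(.481,.3106,rot)
# clear view for a closer head/stage measurement
manip.move_linear([.45,.2,.20],rate=.25)
manip.set_gripper(.088)
print(manip.state()["clock"])
c=cap("scene"); np.savez("scene1.npz",**c)
cv2.imwrite("pics/s1.png",cv2.resize(c["image"][190:290,145:270],None,fx=6,fy=6,interpolation=cv2.INTER_CUBIC))
E
```

```text
0.0555 0.0558 -1.69 | 0.0545 0.0549 -0.85 | 0.0535 0.0538 0.31 | 0.0525 0.0527 0.28 | 0.0515 0.0517 1.2 | 0.0505 0.0507 1.1 | 0.0495 0.0497 1.9 | 0.0485 0.0493 7.19 | held 7.346886802900858 10.6167
0.0555 0.0559 -0.08 | 0.0545 0.055 2.34 | 0.0535 0.0538 2.77 | 0.0525 0.0527 1.6 | 0.0515 0.0517 3.48 | 0.0505 0.0507 3.49 | 0.0495 0.0497 2.72 | 0.0485 0.0493 8.48 | held 7.890976980191131 14.2
16.7833
```

View pics/s1.png

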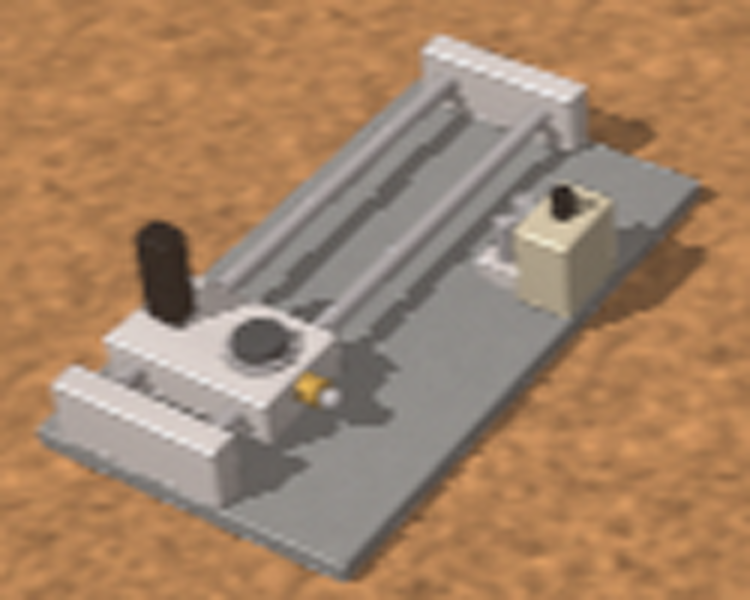

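The scene crop shows the carriage at its near end, with the grip at (163,270), ball at (330,396), and the pins beside the head at (500,250). The path between them is clear. Next I'll grip.

```bash
cat >> h.py <<'E'
YAW=.1905; O=np.array([.5853,-.1617,0]); X=np.array([np.cos(YAW),np.sin(YAW),0]); Y=np.array([-np.sin(YAW),np.cos(YAW),0])
W=lambda x,y,z:O+x*X+y*Y+np.array([0,0,z])
def rep(t=""):
    s=manip.state(); p=s["tool_pos"]-O; f=s["contact_force"]
    print(t,"clk %.2f bed x %.4f y %.4f z %.4f F(x,y,z) %.1f %.1f %.1f grip %.1f w %.4f"%(s["clock"],p@X,p@Y,p[2],f@X,f@Y,f[2],s["grasp_force"],s["gripper_width"])); return p@Y,f@Y
E
python3 - <<'E'
from h import *
for yw in(YAW,YAW+np.pi):
  for y in(-.0853,.0522): print(inverse_kinematics(W(-.028,y,.059),down(yw)))
manip.move_pose(W(-.028,-.0853,.16),down(YAW)); manip.move_linear(W(-.028,-.0853,.06),rate=.12); rep("down")
manip.set_gripper(0,25); manip.dwell(.2); rep("gripped")
c=cap("scene"); np.savez("scene2.npz",**c)
cv2.imwrite("pics/s2.png",cv2.resize(c["image"][190:290,145:270],None,fx=6,fy=6,interpolation=cv2.INTER_CUBIC))
E
```

```text
[-4.51666413e-01  3.38025008e-01  1.86462874e+00 -8.88178420e-16
  9.38938911e-01  9.28629914e-01]
[-2.52662513e-01  2.27445619e-01  2.01028424e+00 -8.88178420e-16
  9.03862798e-01  1.12763381e+00]
[-4.51666413e-01  3.38025008e-01  1.86462874e+00 -4.44089210e-16
  9.38938911e-01 -2.21296274e+00]
[-2.52662513e-01  2.27445619e-01  2.01028424e+00 -4.44089210e-16
  9.03862798e-01 -2.01395884e+00]
down clk 19.53 bed x -0.0273 y -0.0857 z 0.0609 F(x,y,z) 0.2 0.2 -0.1 grip 0.0 w 0.0882
gripped clk 20.82 bed x -0.0280 y -0.0852 z 0.0600 F(x,y,z) 0.5 0.6 0.1 grip 25.0 w 0.0159
```

View pics/s2.png

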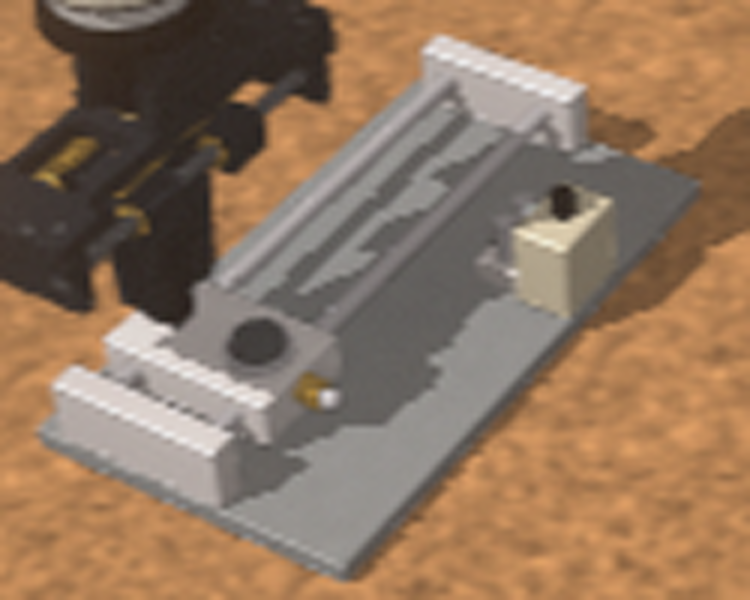

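The grip post is held: width is 15.9 mm, and the ball at (328,397) has not moved. I'll slide fast to about 28 mm short of the notch, then step slowly while reading the force.

```bash
python3 - <<'E'
from h import *
manip.set_gripper(0,40); rep()
manip.move_linear(W(-.028,-.05,.06),rate=.06); rep()
manip.move_linear(W(-.028,.026,.06),rate=.1); rep()
for y in np.arange(.029,.0465,.0015):
    manip.move_linear(W(-.028,y,.06),rate=.02); _,f=rep("%.4f"%y)
    if f>2: print("pulling forward, stop"); break
E
```

```text
clk 21.08 bed x -0.0281 y -0.0852 z 0.0599 F(x,y,z) 0.4 0.9 -0.9 grip 40.0 w 0.0159
 clk 21.82 bed x -0.0281 y -0.0493 z 0.0599 F(x,y,z) -0.2 1.8 -0.4 grip 40.0 w 0.0156
 clk 22.73 bed x -0.0281 y 0.0264 z 0.0599 F(x,y,z) -0.3 0.3 -2.3 grip 40.0 w 0.0155
0.0290 clk 23.03 bed x -0.0281 y 0.0287 z 0.0599 F(x,y,z) 0.0 0.5 -1.8 grip 40.0 w 0.0158
0.0305 clk 23.28 bed x -0.0281 y 0.0303 z 0.0599 F(x,y,z) -0.6 -0.6 -3.0 grip 40.0 w 0.0158
0.0320 clk 23.53 bed x -0.0281 y 0.0322 z 0.0599 F(x,y,z) -0.4 -0.4 -2.4 grip 40.0 w 0.0158
0.0335 clk 23.78 bed x -0.0281 y 0.0337 z 0.0599 F(x,y,z) -1.2 -0.2 -2.5 grip 40.0 w 0.0159
0.0350 clk 24.03 bed x -0.0281 y 0.0353 z 0.0599 F(x,y,z) -0.1 0.5 -2.1 grip 40.0 w 0.0153
0.0365 clk 24.28 bed x -0.0281 y 0.0366 z 0.0600 F(x,y,z) -1.5 -1.1 -2.7 grip 40.0 w 0.0158
0.0380 clk 24.53 bed x -0.0281 y 0.0373 z 0.0599 F(x,y,z) -1.9 -5.1 -4.8 grip 40.0 w 0.0155
0.0395 clk 24.78 bed x -0.0281 y 0.0380 z 0.0599 F(x,y,z) -2.1 -7.5 -4.9 grip 40.0 w 0.0156
0.0410 clk 25.03 bed x -0.0281 y 0.0395 z 0.0600 F(x,y,z) -1.5 -6.6 -5.5 grip 40.0 w 0.0157
0.0425 clk 25.28 bed x -0.0281 y 0.0417 z 0.0599 F(x,y,z) -2.2 -3.9 -4.7 grip 40.0 w 0.0154
0.0440 clk 25.53 bed x -0.0281 y 0.0442 z 0.0599 F(x,y,z) -1.5 -2.5 -2.7 grip 40.0 w 0.0153
0.0455 clk 25.78 bed x -0.0281 y 0.0461 z 0.0600 F(x,y,z) -2.0 -0.6 -2.7 grip 40.0 w 0.0159
```

First-pin contact came at 0.037, which puts home at about 0.052. That agrees with the camera value of 0.0522.

```bash
python3 - <<'E'
from h import *
for y in np.arange(.0465,.0523,.0011):
    manip.move_linear(W(-.028,y,.06),rate=.02); _,f=rep("%.4f"%y)
    if f<-3 and y>.049: print("resisting"); break
manip.dwell(.3); rep("rest")
c=cap("scene"); np.savez("scene3.npz",**c)
cv2.imwrite("pics/s3.png",cv2.resize(c["image"][205:265,195:270],None,fx=10,fy=10,interpolation=cv2.INTER_CUBIC))
E
```

```text
0.0465 clk 26.03 bed x -0.0281 y 0.0471 z 0.0599 F(x,y,z) -1.2 0.5 -2.5 grip 40.0 w 0.0152
0.0476 clk 26.28 bed x -0.0281 y 0.0480 z 0.0599 F(x,y,z) -2.4 0.9 -2.5 grip 40.0 w 0.0157
0.0487 clk 26.53 bed x -0.0281 y 0.0490 z 0.0599 F(x,y,z) -3.0 1.1 -2.5 grip 40.0 w 0.0153
0.0498 clk 26.78 bed x -0.0281 y 0.0500 z 0.0599 F(x,y,z) -2.5 1.2 -2.0 grip 40.0 w 0.0156
0.0509 clk 27.03 bed x -0.0281 y 0.0509 z 0.0599 F(x,y,z) -1.9 -0.1 -3.0 grip 40.0 w 0.0158
0.0520 clk 27.28 bed x -0.0281 y 0.0520 z 0.0600 F(x,y,z) -2.3 -0.9 -3.9 grip 40.0 w 0.0153
rest clk 27.58 bed x -0.0281 y 0.0520 z 0.0599 F(x,y,z) -3.5 -0.2 -3.7 grip 40.0 w 0.0157
```

View pics/s3.png

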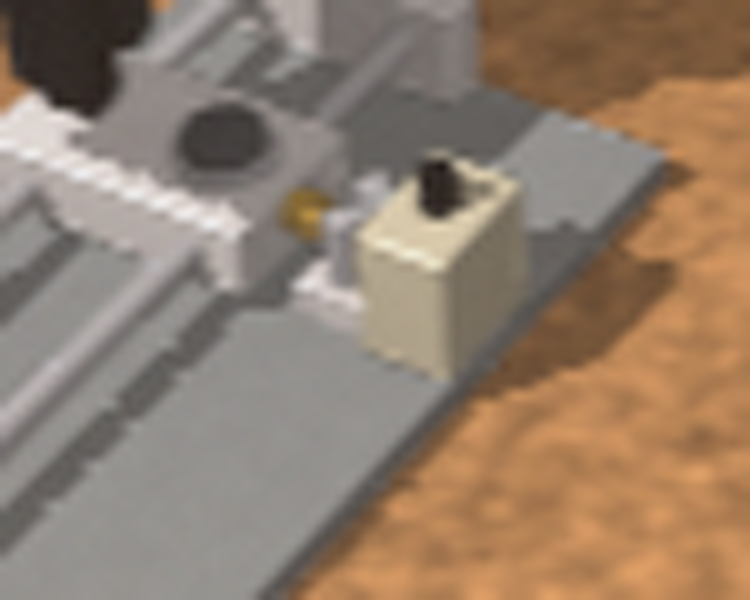

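The crop shows the ball at about (335,220), between the two pins at (345,225) and (375,190), with the grip still held. Camera, contact point and force crossing all place home within about 1 mm of where the carriage stands.

```bash
python3 - <<'E'
from h import *
print(order.close_job()); rep()
E
```

```text
the job is handed in; nothing more can be done
None
the job is handed in; nothing more can be done
```

I pressed the keys fully down in order (large, bar, small), then slid the carriage until its ball sat in the notch (within about 1 mm by my measurements), and handed in the job still gripping at 40 N after about 28 s; no verdict was returned.

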